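# Thread the spindle into the dental surveyor and hold it over the stump

### The arm

A 7-joint arm with a two-finger parallel gripper is mounted at the origin on the work surface. World frame = base frame: x ahead of the robot, y to its left, z up, the work surface at z = 0. Lengths are in m, angles in rad, forces in N, time in s.
With the tool pointing down it reaches from about 0.35 to 0.9 m from the base axis. Payload 8.1 kg.
Tool frame: the origin (TCP) lies at the very end of the fingers, on their centre line; the grasp point (between the pads) lies 19 mm behind it (grasp_offset is the distance from the TCP to the grasp point, in m); z points along the fingers, y is the line along which they close (so a half turn about z gives the same grasp; the last joint's range is limited). The gripper opens to 92 mm and grips with 3 to 60 N. Pads are 19 mm wide; open, the fingers measure 130 mm over their backs; the gripper's body (75 mm by 190 mm) begins 47 mm behind the grasp point.
Start: joints at [1.091, 0.434, 0.025, 1.573, -0.012, 1.134, -0.075], TCP at [0.23, -0.581, 0.227] pointing down, gripper open.
Joint ranges: [-2.62, 2.62], [-0.44, 2.09], [-1.27, 1.32], [0.08, 2.57], [-1.32, 4.46], [0.12, 2], [-2.74, 2.74]. Speed limits (rad/s): [2.22, 2.22, 3.01, 3.01, 3.14, 3.14, 3.14].

### API

Orientations are given as a rotation vector (axis times angle).
In Python, from cell import observe, get_image, camera_params, sign_off, silhouettes, grasp_offset gives the robot as it stands. The module is installed in compiled form; this text tells all that it offers.
- The arm moves only by the tool jog_arm, never from a script. Its argument "motion" is a list that holds one entry, the list of rows, each a list of 7 numbers: the shift along the tool's x, y, z in m, then the turn, a rotation vector about the tool's x, y, z in rad, then the closure, from -1 (fully open) to 1 (shut), so that 0 is half open. In form: [[[dx, dy, dz, wx, wy, wz, hand], ...]]. A call has 1 to 10 rows; each row is the pose to reach, as a shift and turn from the pose commanded when the call began, along the tool's axes at that moment; what a row does not reach only later rows make up. A row lasts 1/12 s, in which the tool goes at most 41.7 mm and 7.16 degrees, less where a joint would pass 70% of its speed; a pose out of reach is approached as far as the arm can. A call with a gripper value outside its range is refused whole. The fingers move at their own pace and stop on an object; "force" is the grip in N (left out, the last holds). Time passes only in rows, so rows that repeat a pose let the fingers close. It gives the time, the measured TCP pose, the force, the opening and the grip force at its end, in the units of the state.
- observe(): the state, without advancing time (a new reading comes with each control period).
- get_image(name): name is "side" or "top" or "wrist"; returns the picture (480x640x3 uint8, red, green, blue); there is no depth.
- camera_params(name): a dict with "vertical_fov" (degrees; the focal length in pixels is half the picture's height over the tangent of half this angle, whatever the lens; pixels are square), "cx", "cy" (the principal point, pixels), "T" (4x4, takes a point from camera to world coordinates). Camera axes: x right, y down, z forward; pixel columns grow to the right and rows downward; lengths in m; the calibration is good to about 2 mm. The wrist camera is an equidistant fisheye: a pixel r from the principal point sees the ray r / f radians off the axis. A picture is of the moment at which its call begins: read the wrist's pose just before it. camera_params takes no time and is no camera call; for the wrist camera it gives the pose at the moment of the call.
- sign_off(): hands the job in; it is judged then, once.
Trained networks look in the newest picture that a camera, given by its name, has taken for a name from the list of things; names that differ only in an ending like _2 or _b are one class to them, and where a whole thing is asked for, a point or a joint stands for the part that bears it (a point fixed in the world has none). Each returns a list of dicts, best first, with "p" (0 to 1); they miss things now and then, are a little off and sometimes report something else, mostly with a low value. They report only what shows in the picture. A call takes as long as a camera call. They do not tell look-alikes from the thing itself.
- silhouettes(query, camera): "mask" (480x640 bool, what is visible of it) and "pixel" ([column, row] in pixels, amid what is visible of it).
The state is a dict: "clock": time; "joints": joint angles; "dq": joint speeds; "joint_efforts": joint torques, N m; "position": TCP position; "ee_rot": TCP orientation; "force": force on the tool from outside, world axes, zero at the start; "ft_torque": the same for the moment, N m; "width": opening from 0.0 (shut) to 1.0 (fully open); "gripper_force": force on a finger pad.
Only numpy, scipy, OpenCV 4.12 (cv2) and the standard library are available. Lean on these libraries where they do the work, as an engineer would, in place of code of your own. Each camera call takes 0.05 s, during which the arm holds its last target. There are 200 camera calls.

### The job

Draw the long spindle with the knurled head up out of the instrument stand and thread it, tip first from above, through the upper and then the lower guide bushing of the dental surveyor's head. Finish with the gripper still holding the spindle, so that it spans both bushings and its tip hangs about 5 mm above the prepared stump of the plaster model without ever touching the model: the lock screw is slack, so it would drop if let go. Leave the model, the other instruments and the rest of the bench where they are.

Things in the scene. Friction and masses are not known exactly. Their poses are not given: they have to be found in the camera images.
- spindle: The surveyor's loose spindle, plain steel, 150 mm long, 70-140 g, upright in one of the stand's three holes, the tallest instrument there; may lean 0.02 rad. Origin at its lower tip, z up its axis. From the tip: 4 mm feeler rod to 12 mm, cone to 18 mm, straight 8 mm shaft to 118 mm, then the round knurled head, 18 mm in diameter, from 118 to 150 mm: the part to grip.
- spindle_tip (a point): Point: the lower tip of the spindle (same as its origin).
- spindle_head (a point): Point: middle of the spindle's knurled head, on its axis 134 mm above the tip.
- stand: Fixed instrument stand, a light wooden block 56 x 160 x 60 mm (x, y, z); origin under its centre, z up, three holes along its own y at -55, 0 and +55 mm, 9 mm in diameter and 50 mm deep (floor 10 mm above the table). It stands left or right of the robot's middle, the surveyor on the other side.
- surveyor: Fixed dental surveyor. Origin at table height on the vertical axis of its two bushings, z up, own +x towards the column. Grey base plate 230 x 170 x 14 mm (own x -75 to +155 mm). From the column an arm carries an aluminium C-shaped head, 44 x 36 mm, z 104 to 166 mm: two level lugs 14 mm thick, one above the other, each with a bushing; a slack lock screw sticks out to own +y.
- upper_bush (a point): Point: centre of the mouth of the upper bushing (through hole 10 mm in diameter), on the top face of the upper lug, 166 mm above the table; the lug reaches down to 152 mm. Nothing stands above it.
- lower_bush (a point): Point: centre of the mouth of the lower bushing (through hole 10 mm in diameter), on the top face of the lower lug, 118 mm above the table; the lug reaches down to 104 mm. The 34 mm between the lugs are open.
- column_top (a point): Point: centre of the top of the surveyor's steel column, 24 mm in diameter, 200 mm above the table, 125 mm from the bushings' axis along the surveyor's own +x; a clamp collar 42 mm in diameter sits round it at 110 to 160 mm.
- model: White plaster model of a tooth arch on a round metal model table 86 mm in diameter, about 0.7 kg, standing loose on the surveyor's base plate. Origin on its underside, below the prepared stump, z up. The stump stands under the bushings' axis (within 1.5 mm).
- stump_top (a point): Point: centre of the top of the prepared stump, a slim round tapered tooth stump (5 mm across at its top) in the arch, 6 mm taller than the other teeth, 70 mm above the table.
- marker: Short steel marking instrument upright in another hole of the stand, 96 mm long with a round 13 mm head; origin at its lower tip.
- trimmer: Short steel trimming instrument upright in another hole of the stand, 88 mm long with a flat 14 mm wide blade on top; origin at its lower tip.
- disc_holder: Bystander: black open ring (holder for milling discs), about 135 mm across and 14 mm high, lying on the right side of the bench; origin under its centre.
- blank: Bystander: white ceramic milling disc, 98 mm in diameter, 20 mm high; origin under its centre.
- jar: Bystander: small clear jar, 58 mm in diameter, 62 mm high; origin under its centre.
- driver: Bystander: screwdriver 170 mm long, lying beyond the surveyor and the stand; origin under its middle.
- bur_box: Bystander: open grey compartment box 75 x 110 x 28 mm; origin under its centre.
- lead_pot: Bystander: small white pot with a metal cap, 28 mm in diameter and 30 mm high, standing on the surveyor's base plate near the foot of the column; origin under its centre.
Mind the look-alikes: they are no part of the job. There is more than one size of the stand; the one meant has the size given above.

How it is judged:
By the outcome, as a careful person would: the job done as asked, in the order asked, and still so for the second after the job is handed in, while the arm keeps its last pose, push and grip.
It also fails if it takes over 54 s, if anything falls off the work surface, if the arm or the gripper's body presses on something with over 40 N, if the wrist force passes 120 N, or if a joint passes its speed limit or range.

## Working session

There is one attempt and no reset: what is moved stays moved. The work goes in short steps, Python scripts to look and compute and a tool call to move; the robot and the scene stay as the last step left them, time stands still between calls to the robot, and variables do not carry over. Pictures are saved under pics/ and viewed, at most 12 in all, crops included, and the job is handed in when it is done.

Besides the shell and the picture viewer there is one more tool, called as name(argument=value, ...), one argument or row to a line, values as JSON. jog_arm: Moves the arm, as the interface text tells. Its arguments: {"type":"object","properties":{"motion":{"type":"array"},"force":{"type":"number"}},"required":["motion"]}

```bash
mkdir -p pics; python3 - <<'E'
from cell import *
import cv2,numpy as np
print(observe(),grasp_offset)
for n in("side","top"):
    im=get_image(n);cv2.imwrite(f"pics/{n}0.png",im[:,:,::-1]);p=camera_params(n);print(n,p)
    for q in("spindle","stand","surveyor","model","upper_bush","spindle_head","column_top"):
        for d in silhouettes(q,n)[:3]:print(n,q,round(d["p"],2),d["pixel"],d["mask"].sum())
E
```

```text
{'clock': 0.0, 'joints': array([ 1.09140175,  0.43522986,  0.0249697 ,  1.57411251, -0.01163639,
        1.13399482, -0.07509235]), 'dq': array([ 6.77253180e-04,  3.42714696e-04,  7.70320331e-04,  7.84844329e-04,
       -1.02569642e-03, -7.49996026e-05,  9.53865669e-04]), 'joint_efforts': array([-2.27302644e-04, -6.67850304e+01,  9.84376185e-01, -3.14463580e+01,
       -6.07111584e-02,  4.27240762e-02,  1.52711686e-04]), 'position': array([ 0.22973072, -0.58068683,  0.22593469]), 'ee_rot': array([-3.08450698e+00, -5.87967513e-01,  6.40098131e-04]), 'force': array([-0.42435783,  0.43441301, -0.43944731]), 'ft_torque': array([ 0.0015641 , -0.01125272, -0.0128141 ]), 'gripper_force': 0.0, 'width': 1.0001065114526768} 0.0188
side {'vertical_fov': 48.00066266998272, 'cx': 315.73216622658265, 'cy': 245.55461129296836, 'T': array([[-0.8551544 , -0.28740089,  0.43140664, -0.08245334],
       [-0.51799031,  0.50576024, -0.68984971,  1.04168762],
       [-0.0199249 , -0.81339247, -0.58137397,  0.98196295],
       [ 0.        ,  0.        ,  0.        ,  1.        ]])}
side spindle 0.6 [350.6, 
[... 569 characters left out ...]
'T': array([[ 0.01702502, -0.99134635,  0.13016361,  0.32784906],
       [-0.99985113, -0.01651481,  0.00499822,  0.02499213],
       [-0.00280534, -0.13022933, -0.99147993,  1.57629026],
       [ 0.        ,  0.        ,  0.        ,  1.        ]])}
top spindle 0.53 [267.1, 237.4] 50
top stand 0.97 [180.9, 210.2] 2802
top stand 0.81 [270.9, 242.6] 1222
top stand 0.79 [263.1, 312.9] 2412
top surveyor 0.75 [395.6, 254.4] 4425
top surveyor 0.42 [374.8, 262.2] 85
top model 0.7 [422.9, 264.4] 373
top upper_bush 0.39 [392.9, 251.2] 4453
top spindle_head 0.51 [264.2, 231.5] 45
top spindle_head 0.38 [423.3, 262.0] 309
top spindle_head 0.23 [392.6, 252.7] 4779
top column_top 0.83 [393.3, 249.6] 4422
```

View pics/side0.png

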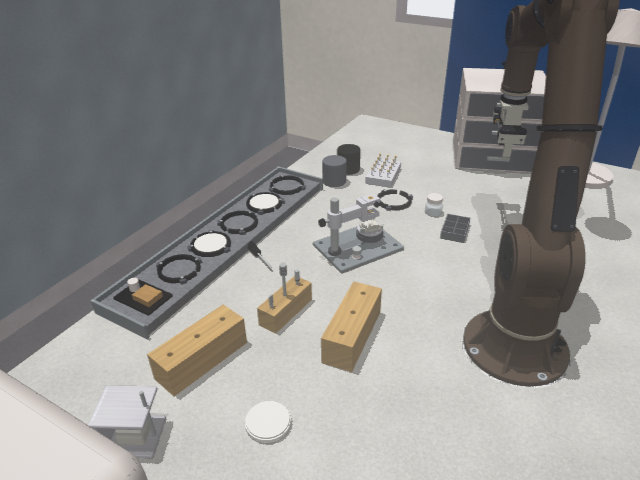

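```bash
python3 - <<'E'
import cv2
im=cv2.imread("pics/top0.png")[150:350,220:480];cv2.imwrite("pics/top0c.png",cv2.resize(im,None,fx=3,fy=3,interpolation=cv2.INTER_CUBIC))
E
```

```text
(no output)
```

View pics/top0c.png

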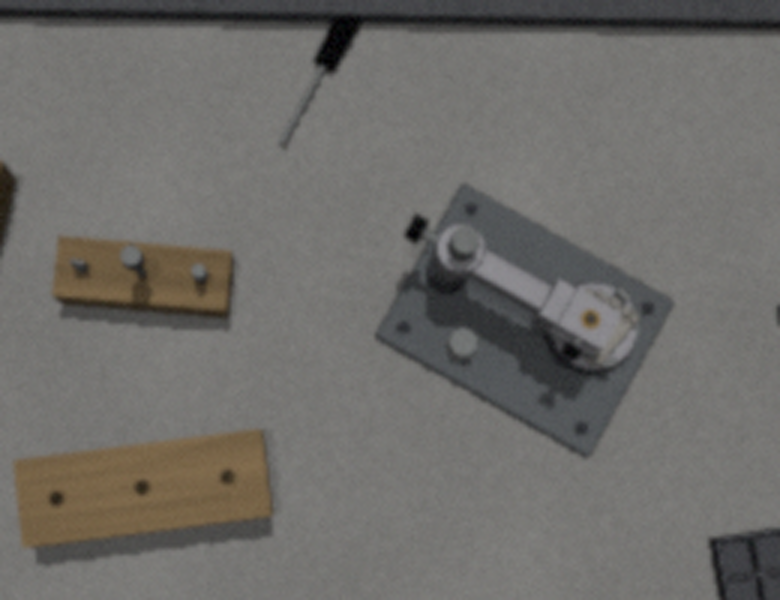

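The side view shows the stand holding instruments at (285,303), with the tall knurled spindle in the middle hole (head at (283,270)). The surveyor's head is near (370,203).

Candidates: the spindle in the middle hole at side (283,270), the marker at about (297,275), the trimmer at about (270,299), and the column at (335,205). The two larger blocks, at (198,350) and (352,325), are empty look-alikes. In the top view the spindle head is at (264,236) px, the bushing at (417,256) and the column top at (374,231). I choose the tall middle one.

```bash
cat > h.py <<'E'
from cell import *
import cv2,numpy as np
from scipy.spatial.transform import Rotation as R
def ray(n,px,p=None):
    p=p or camera_params(n);f=240/np.tan(np.radians(p["vertical_fov"])/2)
    u=np.array([px[0]-p["cx"],px[1]-p["cy"]])
    if n=="wrist":
        r=np.hypot(*u);t=r/f;d=np.array([*(u/max(r,1e-9)*np.sin(t)),np.cos(t)])
    else:d=np.array([*(u/f),1]);d/=np.linalg.norm(d)
    T=p["T"];return T[:3,3],T[:3,:3]@d
def atz(n,px,z,p=None):
    o,d=ray(n,px,p);return o+d*(z-o[2])/d[2]
def proj(n,P,p=None):
    p=p or camera_params(n);f=240/np.tan(np.radians(p["vertical_fov"])/2)
    T=p["T"];c=T[:3,:3].T@(np.array(P)-T[:3,3])
    if n=="wrist":
        r=np.hypot(c[0],c[1]);k=f*np.arctan2(r,c[2])/max(r,1e-9)
    else:k=f/c[2]
    return np.array([c[0]*k+p["cx"],c[1]*k+p["cy"]])
def tri(*os):
    A=sum(np.eye(3)-np.outer(d,d) for o,d in os);b=sum((np.eye(3)-np.outer(d,d))@o for o,d in os)
    return np.linalg.solve(A,b)
def tool():
    s=observe();return s["position"],R.from_rotvec(s["ee_rot"])
def shift(P,yaw=None):
    "tool shift to bring TCP to P with tool down, tool y at world angle yaw"
    p,r=tool();M=r.as_matrix();d=M.T@(np.array(P)-p)
    if yaw is None:yaw=np.arctan2(M[1,1],M[0,1])
    y=np.array([np.cos(yaw),np.sin(yaw),0]);z=np.array([0,0,-1.]);x=np.cross(y,z)
    w=R.from_matrix(M.T@np.c_[x,y,z]).as_rotvec()
    print("shift",d.round(4),"turn",w.round(4));return d,w
def save(n,im,c=None,k=1):
    if c:im=im[c[1]:c[3],c[0]:c[2]]
    cv2.imwrite(f"pics/{n}.png",cv2.resize(im[:,:,::-1],None,fx=k,fy=k,interpolation=cv2.INTER_CUBIC))
E
python3 - <<'E'
from h import *
for n,px,z in(("top",(264,236.3),.16),("top",(286.3,240.3),.106),("top",(246.3,238.7),.098),("top",(417,256.3),.166),("top",(374.3,231),.2),("side",(283,265.5),.16),("side",(335,200),.2)):print(n,px,atz(n,px,z).round(4))
print(tool()[1].as_matrix().round(3)); p=camera_params("wrist");print(p, "cam in tool",(tool()[1].as_matrix().T@(p["T"][:3,3]-tool()[0])).round(4))
P=atz("top",(264,236.3),.16);shift([P[0],P[1],.25])
im=cv2.imread("pics/side0.png")[...,::-1];save("side0c",im,(240,180,420,330),4)
E
```

```text
top (264, 236.3) [0.5509 0.1751 0.16  ]
top (286.3, 240.3) [0.5496 0.1212 0.106 ]
top (246.3, 238.7) [0.5534 0.229  0.098 ]
top (417, 256.3) [ 0.505  -0.2162  0.166 ]
top (374.3, 231) [ 0.5626 -0.1042  0.2   ]
side (283, 265.5) [0.5542 0.1801 0.16  ]
side (335, 200) [ 0.5651 -0.1024  0.2   ]
[[ 0.93   0.368  0.   ]
 [ 0.368 -0.93  -0.   ]
 [ 0.     0.    -1.   ]]
{'vertical_fov': 65.70646984690485, 'cx': 319.1655061275227, 'cy': 236.70182589630144, 'T': array([[ 3.67363551e-01, -8.95074756e-01, -2.52755221e-01,
         2.98226034e-01],
       [-9.30077423e-01, -3.53566225e-01, -9.97342102e-02,
        -5.54109385e-01],
       [-9.61355534e-05,  2.71720639e-01, -9.62376166e-01,
         3.85970573e-01],
       [ 0.00000000e+00,  0.00000000e+00,  0.00000000e+00,
         1.00000000e+00]])} cam in tool [ 0.0735 -0.     -0.1592]
shift [ 0.5767 -0.5852 -0.0233] turn [ 0.0001 -0.      0.    ]
```

View pics/side0c.png

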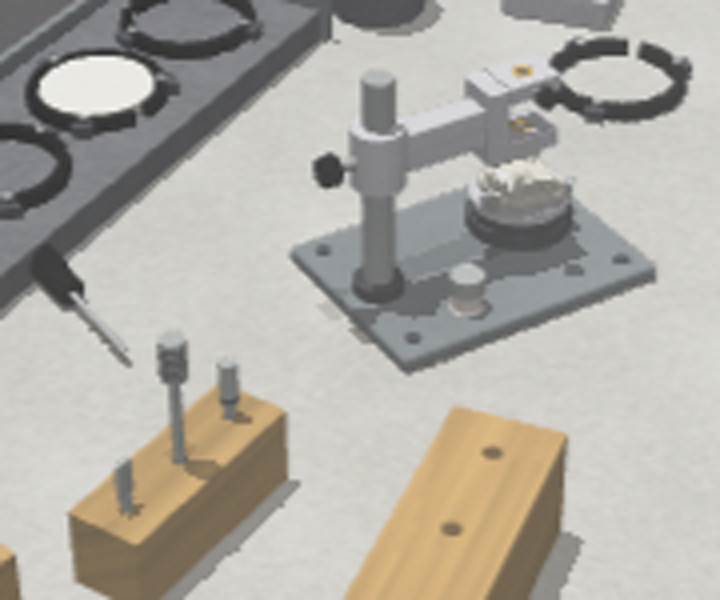

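The crop confirms it: the tall knurled spindle is in the middle hole, with its head top at side (283,264.5), between the shorter marker and trimmer. The upper bush is at side (370.5,197.8). The hole spacing comes out at 54 mm and the column-to-bush distance at 126 mm, both as given. Next I move above the spindle.

```bash
python3 - <<'E'
from h import *
print(tri(ray("top",(264,235.5)),ray("side",(283,265))).round(4),tri(ray("top",(417,256.3)),ray("side",(370.5,197.8))).round(4))
shift([.552,.177,.25],0.)
E
```

```text
[0.5548 0.1762 0.1584] [ 0.5065 -0.2156  0.1657]
shift [ 0.5784 -0.5865 -0.0233] turn [ 1.0000e-04  0.0000e+00 -1.1941e+00]
```

jog_arm(
  motion=[
    [[0.025,-0.025,-0.03,0,0,-0.12,-1],[0.055,-0.055,-0.03,0,0,-0.24,-1],[0.08,-0.08,-0.03,0,0,-0.36,-1],[0.11,-0.11,-0.03,0,0,-0.48,-1],[0.14,-0.14,-0.03,0,0,-0.6,-1],[0.165,-0.165,-0.03,0,0,-0.72,-1],[0.195,-0.195,-0.03,0,0,-0.84,-1],[0.225,-0.225,-0.03,0,0,-0.96,-1],[0.25,-0.25,-0.03,0,0,-1.08,-1],[0.28,-0.28,-0.03,0,0,-1.194,-1]],
  ],
)

```text
clock: 1.63
position: [0.3871, -0.2173, 0.2571]
ee_rot: [2.215, 2.226, -0.001]
force: [1.5, -0.3, -0.2]
width: 1.004
gripper_force: 0.0
```

```bash
python3 - <<'E'
from h import *
print(observe()["position"],observe()["joints"].round(2));shift([.554,.177,.25],0.)
E
```

```text
[ 0.38713938 -0.21728979  0.25706472] [ 0.74  0.14 -0.4   1.92  0.06  1.09  0.33]
shift [0.3934 0.1689 0.0067] turn [0.0005 0.0011 0.0051]
```

jog_arm(
  motion=[
    [[0.03,0.013,0,0,0,0,-1],[0.065,0.028,0,0,0,0,-1],[0.1,0.043,0,0,0,0,-1],[0.135,0.058,0,0,0,0,-1],[0.17,0.073,0,0,0,0,-1],[0.205,0.088,0,0,0,0,-1],[0.24,0.103,0,0,0,0,-1],[0.275,0.118,0,0,0,0,-1],[0.31,0.133,0,0,0,0,-1],[0.335,0.144,0,0,0,0,-1]],
  ],
)

```text
clock: 2.47
position: [0.5317, 0.1201, 0.2569]
ee_rot: [-2.219, -2.223, -0.002]
force: [-0.1, 0.4, 0.8]
width: 1.001
gripper_force: 0.0
```

jog_arm(
  motion=[
    [[0.025,0.012,0,0,0,0,-1],[0.045,0.02,0,0,0,0,-1],[0.055,0.024,0,0,0,0,-1],[0.055,0.024,0,0,0,0,-1],[0.055,0.024,0,0,0,0,-1]],
  ],
)

```text
clock: 2.88
position: [0.5548, 0.171, 0.2565]
ee_rot: [2.221, 2.222, -0.001]
force: [0.2, 0.3, -0.3]
width: 1.001
gripper_force: 0.0
```

```bash
python3 - <<'E'
from h import *
s=observe();print(s["position"],s["joints"].round(2),s["clock"])
p=camera_params("wrist");im=get_image("wrist");save("w1",im)
for q in("spindle","spindle_head","stand"):
    for d in silhouettes(q,"wrist")[:3]:print(q,round(d["p"],2),d["pixel"],d["mask"].sum())
print("expected head top",proj("wrist",(.5548,.1762,.16),p))
E
```

```text
[0.55480832 0.17102805 0.25649919] [ 0.03  0.41 -0.6   1.6   0.24  1.2  -0.61] 2.8833
spindle 0.67 [321.3, 225.3] 682
spindle_head 0.85 [324.9, 223.1] 747
stand 0.82 [142.8, 193.7] 17216
stand 0.68 [321.4, 189.6] 8319
stand 0.61 [395.9, 36.9] 6595
expected head top [318.99257901 231.18183964]
```

View pics/w1.png

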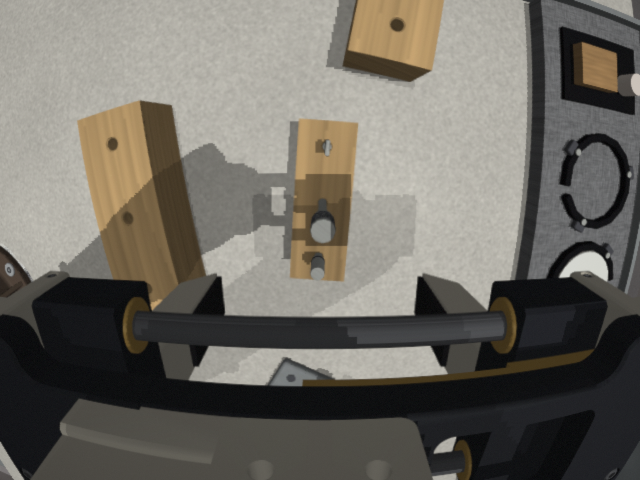

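The wrist view shows the head's top face at about (320.5,230), where (319,231) was predicted, so the estimate is within 1 mm. The fingers will straddle it clear of the neighbours. I descend and grip.

jog_arm(
  motion=[
    [[0.0055,0.0006,0.02,0,0,0,-1],[0.0055,0.0006,0.05,0,0,0,-1],[0.0055,0.0006,0.075,0,0,0,-1],[0.0055,0.0006,0.1,0,0,0,-0.6],[0.0055,0.0006,0.12,0,0,0,-0.4],[0.0055,0.0006,0.1315,0,0,0,-0.2],[0.0055,0.0006,0.1315,0,0,0,0.2],[0.0055,0.0006,0.1315,0,0,0,0.3],[0.0055,0.0006,0.1315,0,0,0,0.4],[0.0055,0.0006,0.1315,0,0,0,0.4]],
  ],
  force=10,
)

```text
clock: 3.92
position: [0.5566, 0.1773, 0.1268]
ee_rot: [2.221, 2.22, 0.004]
force: [0.7, 0.4, -1.6]
width: 0.544
gripper_force: 0.0
```

```bash
python3 - <<'E'
from h import *
s=observe();print(s["position"],s["width"],s["clock"],s["force"])
p=camera_params("wrist");im=get_image("wrist");save("w2",im,(180,160,460,370),2.8)
E
```

```text
[0.55658401 0.17730818 0.12679077] 0.5440822316132835 3.9167 [ 0.7004128   0.41383078 -1.60194338]
```

View pics/w2.png

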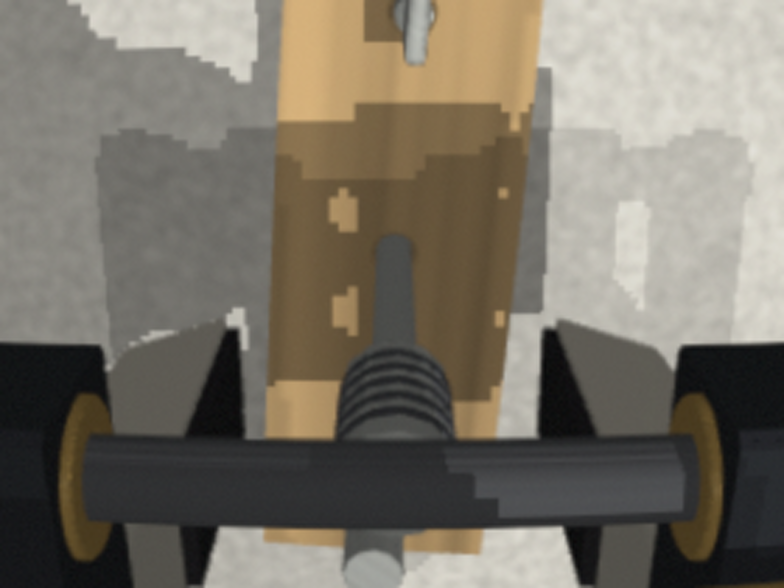

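The knurled head is centred between the fingers: its centre is at crop x≈396, and the finger midpoint is at about 392. I close the gripper.

jog_arm(
  motion=[
    [[0,0,0,0,0,0,0.8],[0,0,0,0,0,0,1],[0,0,0,0,0,0,1],[0,0,0,0,0,0,1],[0,0,0,0,0,0,1],[0,0,0,0,0,0,1],[0,0,0,0,0,0,1],[0,0,0,0,0,0,1]],
  ],
  force=25,
)

```text
clock: 4.63
position: [0.5561, 0.1771, 0.1254]
ee_rot: [2.221, 2.221, 0.001]
force: [2.6, 0.2, 0.5]
width: 0.195
gripper_force: 25.0
```

jog_arm(
  motion=[
    [[0,0,-0.008,0,0,0,1],[0,0,-0.02,0,0,0,1],[0,0,-0.035,0,0,0,1],[0,0,-0.055,0,0,0,1],[0,0,-0.08,0,0,0,1],[0,0,-0.11,0,0,0,1],[0,0,-0.14,0,0,0,1],[0,0,-0.17,0,0,0,1],[0,0,-0.195,0,0,0,1],[0,0,-0.21,0,0,0,1]],
  ],
)

```text
clock: 5.47
position: [0.5551, 0.1777, 0.3395]
ee_rot: [2.22, 2.222, 0.004]
force: [0.7, 1.0, -1.1]
width: 0.189
gripper_force: 25.0
```

```bash
python3 - <<'E'
from h import *
s=observe();print(s["position"],s["width"],s["gripper_force"],s["clock"],s["force"]);shift([.45,-.2156,.335],0.)
E
```

```text
[0.55508275 0.17768226 0.33946859] 0.1885512099314629 24.999774992465973 5.4667 [ 0.67710827  0.97525304 -1.10244363]
shift [-0.3932 -0.1054  0.0037] turn [ 0.0023 -0.0012  0.0008]
```

jog_arm(
  motion=[
    [[-0.02,-0.005,0,0,0,0,1],[-0.05,-0.014,0,0,0,0,1],[-0.085,-0.023,0,0,0,0,1],[-0.12,-0.032,0,0,0,0,1],[-0.155,-0.042,0,0,0,0,1],[-0.19,-0.051,0,0,0,0,1],[-0.225,-0.061,0,0,0,0,1],[-0.26,-0.07,0,0,0,0,1],[-0.295,-0.08,0,0,0,0,1],[-0.325,-0.087,0,0,0,0,1]],
  ],
)

```text
clock: 6.3
position: [0.4665, -0.1497, 0.3362]
ee_rot: [-2.222, -2.22, 0.001]
force: [0.4, -1.0, -1.4]
width: 0.189
gripper_force: 25.0
```

jog_arm(
  motion=[
    [[-0.025,-0.007,0,0,0,0,1],[-0.045,-0.012,0,0,0,0,1],[-0.06,-0.016,0,0,0,0,1],[-0.068,-0.018,0,0,0,0,1],[-0.068,-0.018,0,0,0,0,1],[-0.068,-0.018,0,0,0,0,1]],
  ],
)

```text
clock: 6.8
position: [0.4506, -0.215, 0.3356]
ee_rot: [-2.221, -2.221, -0.001]
force: [0.5, 0.0, -2.4]
width: 0.191
gripper_force: 25.0
```

```bash
python3 - <<'E'
from h import *
s=observe();print(s["position"],s["ee_rot"],s["clock"])
M=tool()[1].as_matrix();tip=s["position"]+M@[0,0,.116]
p=camera_params("wrist");im=get_image("wrist");save("w3",im)
im2=get_image("side");c=proj("side",tip)
a=cv2.resize(im[130:380,220:420],(600,600)[::1] if 0 else (480,600),interpolation=cv2.INTER_CUBIC)
print("exp tip: wrist",proj("wrist",tip,p),"side",c,"top",proj("top",tip))
print("exp bush wrist",proj("wrist",(.5065,-.2156,.166),p),proj("wrist",(.5065,-.2156,.118),p))
x0,y0=int(c[0])-60,int(c[1])-75
print("side crop",x0,y0);save("s3",im2,(x0,y0,x0+120,y0+100),6)
E
```

```text
[ 0.45055224 -0.21496593  0.33558285] [-2.22070418e+00 -2.22134874e+00 -8.35297288e-04] 6.8
exp tip: wrist [318.94998132 231.21617022] side [389.33499909 186.54402696] top [420.33530632 275.78471767]
exp bush wrist [380.1017489  216.94657176] [372.75772768 206.7843218 ]
side crop 329 111
```

View pics/w3.png

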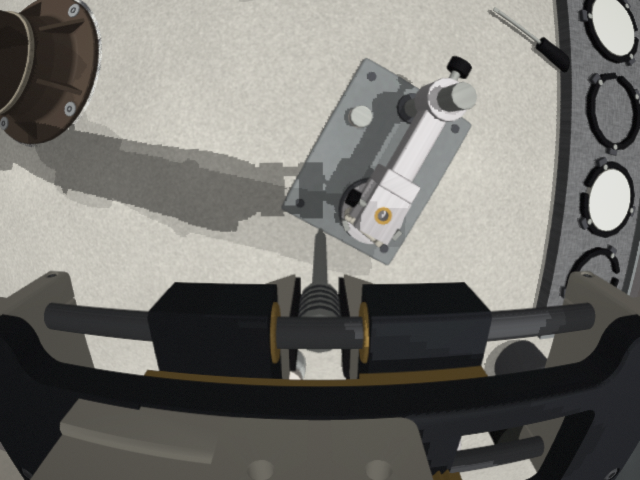

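View pics/s3.png

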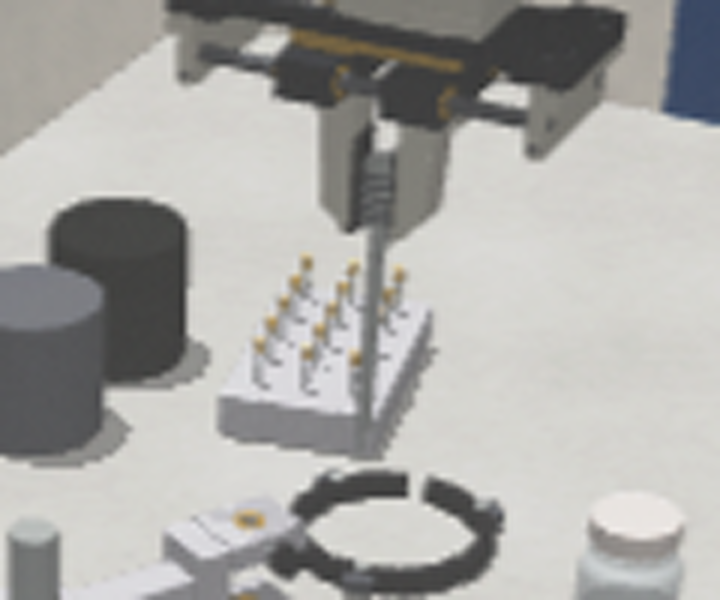

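The wrist view shows the bush ring at about (383,215.5) and the spindle tip at about (320,230). In the side view the tip is at about (390,187), within 1 px of the prediction. I'll measure both to sub-pixel with colour and edge centroids.

```bash
cat >> h.py <<'E'
def gold(im,c,r):
    "centroid of the golden ring near c"
    x0,y0=int(c[0])-r,int(c[1])-r
    hsv=cv2.cvtColor(np.ascontiguousarray(im[y0:y0+2*r,x0:x0+2*r]),cv2.COLOR_RGB2HSV)
    m=((hsv[...,0]>10)&(hsv[...,0]<32)&(hsv[...,1]>100)&(hsv[...,2]>70)).astype(np.uint8)
    n,l,st,_=cv2.connectedComponentsWithStats(m)
    if n<2:return None
    k=1+st[1:,4].argmax();pts=np.argwhere(l==k)[:,::-1].astype(np.int32)
    (cx,cy),_=cv2.minEnclosingCircle(pts)
    x,y,w,h=st[k,:4];return np.array([x0+x+(w-1)/2,y0+y+(h-1)/2]),(w,h,st[k,4])
E
python3 - <<'E'
from h import *
p=camera_params("wrist");im=get_image("wrist");g=gold(im,(383,215),14);print("wrist",g,atz("wrist",g[0],.166,p).round(4))
t=get_image("top");g2=gold(t,(417,256),8);print("top",g2)
if g2:print(atz("top",g2[0],.166).round(4))
s=get_image("side");g3=gold(s,(370.5,197.8),6);print("side",g3)
if g3:print(atz("side",g3[0],.166).round(4))
cv2.imwrite("pics/tmp.png",im[:,:,::-1])
# spindle profile in wrist: dark columns per row
gr=cv2.cvtColor(im,cv2.COLOR_RGB2GRAY)
for r in range(222,285,4):print(r,gr[r,304:338].tolist())
E
```

```text
wrist (array([382., 216.]), (np.int32(17), np.int32(17), np.int32(123))) [ 0.5087 -0.2139  0.166 ]
top (array([415. , 256.5]), (np.int32(1), np.int32(2), np.int32(2)))
[ 0.5044 -0.2111  0.166 ]
side (array([372. , 197.5]), (np.int32(1), np.int32(2), np.int32(2)))
[ 0.5049 -0.2183  0.166 ]
222 [148, 125, 113, 113, 117, 123, 126, 127, 127, 127, 128, 128, 128, 127, 125, 125, 126, 126, 127, 127, 128, 130, 129, 130, 128, 128, 128, 129, 126, 127, 124, 88, 77, 76]
226 [175, 173, 171, 174, 176, 175, 169, 160, 142, 125, 117, 118, 122, 126, 128, 126, 127, 126, 127, 128, 129, 128, 127, 127, 126, 127, 128, 128, 129, 128, 128, 129, 128, 130]
230 [173, 175, 176, 178, 180, 178, 175, 171, 174, 176, 181, 179, 174, 155, 117, 80, 76, 77, 86, 107, 121, 124, 126, 126, 127, 127, 128, 128, 127, 128, 129, 130, 130, 130]
234 [178, 179, 177, 176, 177, 178, 175, 173, 173, 173, 173, 145, 103, 79, 73, 73, 74, 73, 73, 74, 89, 146, 152, 135, 120, 115, 119, 123, 128, 129, 130, 130, 131, 130]
238 [174, 176, 177, 178, 180, 179, 178, 175, 175, 174, 153, 105, 76, 72, 74, 73, 73, 74, 73, 72, 74, 92, 152, 175, 176, 174, 
[... 1126 characters left out ...]
 144, 172, 177, 179, 177, 173, 171, 172, 171, 171, 171]
270 [199, 200, 202, 206, 207, 205, 201, 193, 162, 100, 74, 73, 73, 73, 72, 74, 73, 73, 73, 74, 72, 72, 87, 160, 193, 196, 196, 196, 191, 183, 185, 184, 180, 177]
274 [202, 200, 198, 198, 199, 200, 199, 191, 141, 90, 74, 73, 74, 73, 75, 73, 73, 73, 73, 74, 74, 72, 83, 142, 181, 198, 203, 202, 200, 197, 197, 198, 199, 199]
278 [196, 198, 198, 196, 196, 197, 199, 189, 119, 80, 73, 72, 74, 73, 74, 73, 73, 74, 74, 73, 72, 72, 82, 140, 181, 199, 205, 208, 211, 211, 210, 207, 200, 191]
282 [202, 201, 199, 200, 202, 200, 192, 180, 103, 72, 70, 73, 74, 75, 74, 75, 75, 74, 75, 74, 74, 73, 79, 121, 171, 195, 199, 198, 198, 200, 203, 200, 199, 194]
```

jog_arm(
  motion=[
    [[0,0.02,0,0,0,0,1],[0.001,0.04,0,0,0,0,1],[0.001,0.052,0,0,0,0,1],[0.001,0.057,0.01,0,0,0,1],[0.001,0.057,0.025,0,0,0,1],[0.001,0.057,0.038,0,0,0,1],[0.001,0.057,0.042,0,0,0,1],[0.001,0.057,0.042,0,0,0,1],[0.001,0.057,0.042,0,0,0,1],[0.001,0.057,0.042,0,0,0,1]],
  ],
)

```text
clock: 7.88
position: [0.5078, -0.215, 0.294]
ee_rot: [2.221, 2.221, 0.001]
force: [0.7, 0.4, -1.4]
width: 0.191
gripper_force: 25.0
```

```bash
python3 - <<'E'
from h import *
s=observe();print(s["position"],s["ee_rot"],s["clock"],s["force"])
M=tool()[1].as_matrix();tip=s["position"]+M@[0,.0009,.116];print(tip)
p=camera_params("wrist");im=get_image("wrist");s2=get_image("side");t=get_image("top")
g=gold(im,proj("wrist",(.508,-.2145,.166),p),16);print(g,atz("wrist",g[0],.166,p).round(4))
e=proj("wrist",tip,p);b=proj("side",tip);print("tip exp",e,b)
print("px/mm",proj("wrist",tip+[.001,0,0],p)-e,proj("wrist",tip+[0,.001,0],p)-e)
x,y=int(e[0])-30,int(e[1])-30;X,Y=int(b[0])-30,int(b[1])-30
print("crop origins",x,y,X,Y)
A=cv2.resize(im[y:y+60,x:x+50],(400,480),interpolation=cv2.INTER_CUBIC);B=cv2.resize(s2[Y:Y+60,X:X+50],(400,480),interpolation=cv2.INTER_CUBIC)
save("c4",np.hstack([A,B]))
E
```

```text
[ 0.50782383 -0.21501539  0.294     ] [2.22077204e+00 2.22064185e+00 6.32699649e-04] 7.8833 [ 0.65841061  0.39640775 -1.3945766 ]
[ 0.50884207 -0.2150676   0.17800099]
(array([319.5, 225.5]), (np.int32(20), np.int32(18), np.int32(158))) [ 0.5084 -0.2136  0.166 ]
tip exp [320.07781712 231.21334507] [370.45374493 194.13550396]
px/mm [ 1.30472749 -0.00134328] [ 3.83659351e-05 -1.26157072e+00]
crop origins 290 201 340 164
```

View pics/c4.png

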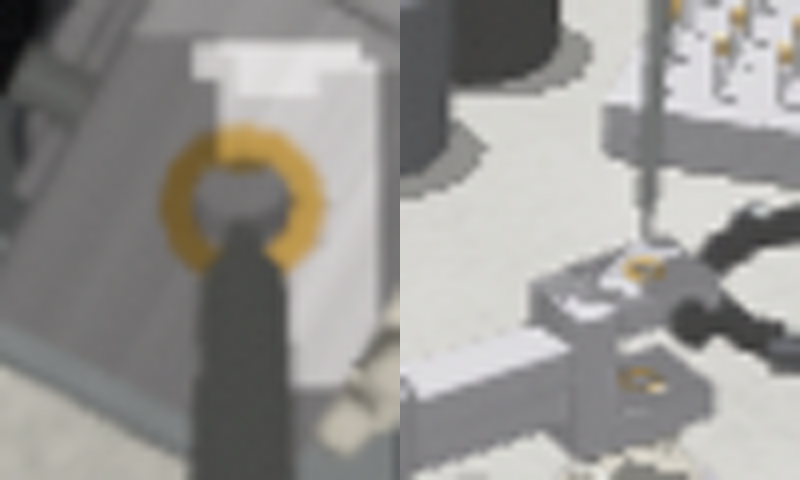

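In the left crop the ring centre is at about (320.0,226.3) px and the tip at about (320,230.7). After correcting for the 12 mm height gap, the tip is within 0.5 mm of the bush axis, and the side crop agrees. The tip leans slightly to +x, so I correct that and enter gently.

jog_arm(
  motion=[
    [[0.0005,0.0006,0,0.006,0,0,1],[0.0005,0.0006,0.005,0.006,0,0,1],[0.0005,0.0006,0.01,0.006,0,0,1],[0.0005,0.0006,0.015,0.006,0,0,1],[0.0005,0.0006,0.02,0.006,0,0,1],[0.0005,0.0006,0.022,0.006,0,0,1],[0.0005,0.0006,0.022,0.006,0,0,1]],
  ],
)

```text
clock: 8.62
position: [0.5078, -0.2145, 0.2704]
ee_rot: [-2.218, -2.217, 0.008]
force: [-0.9, -0.1, -1.4]
width: 0.188
gripper_force: 25.0
```

jog_arm(
  motion=[
    [[0,0,0.003,0,0,0,1],[0,0,0.006,0,0,0,1],[0,0,0.009,0,0,0,1],[0,0,0.012,0,0,0,1],[0,0,0.015,0,0,0,1],[0,0,0.018,0,0,0,1],[0,0,0.02,0,0,0,1],[0,0,0.02,0,0,0,1]],
  ],
)

```text
clock: 9.28
position: [0.5078, -0.2144, 0.2507]
ee_rot: [-2.218, -2.218, 0.007]
force: [-0.1, -0.3, -0.6]
width: 0.186
gripper_force: 25.0
```

```bash
python3 - <<'E'
from h import *
s=observe();print(s["position"],s["ee_rot"],s["clock"],s["force"],s["ft_torque"])
M=tool()[1].as_matrix();tip=s["position"]+M@[0,.0009,.1154];print(tip)
p=camera_params("wrist");im=get_image("wrist");s2=get_image("side")
e=proj("wrist",(.508,-.2145,.166),p);b=proj("side",tip)
x,y=int(e[0])-25,int(e[1])-30;X,Y=int(b[0])-25,int(b[1])-35
print("crop origins",x,y,X,Y)
A=cv2.resize(im[y:y+60,x:x+50],(400,480),interpolation=cv2.INTER_CUBIC);B=cv2.resize(s2[Y:Y+60,X:X+50],(400,480),interpolation=cv2.INTER_CUBIC)
save("c5",np.hstack([A,B]))
E
```

```text
[ 0.50781046 -0.21444492  0.25065893] [-2.21796832 -2.21781731  0.00721197] 9.2833 [-0.11675018 -0.33938458 -0.57638136] [ 0.02684044 -0.10230126  0.01821934]
[ 0.50792636 -0.21441136  0.13525548]
crop origins 295 213 345 171
```

View pics/c5.png

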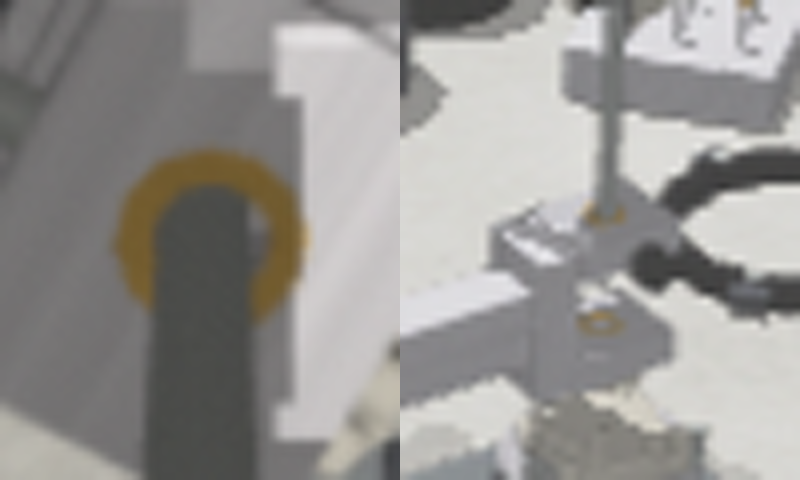

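The shaft is in the upper bush. It sits about 0.7 mm to −x (shaft centre 202 against ring centre 210 in the crop) and about 0.7 mm to +y of centre. I shift it back and lower until the tip reaches the lower bush.

jog_arm(
  motion=[
    [[-0.0006,0.0007,0,0,0,0,1],[-0.0006,0.0007,0,0,0,0,1],[-0.0006,0.0007,0.004,0,0,0,1],[-0.0006,0.0007,0.007,0,0,0,1],[-0.0006,0.0007,0.01,0,0,0,1],[-0.0006,0.0007,0.012,0,0,0,1],[-0.0006,0.0007,0.012,0,0,0,1]],
  ],
)

```text
clock: 9.97
position: [0.5084, -0.215, 0.2386]
ee_rot: [-2.218, -2.218, 0.007]
force: [-0.5, 0.3, -1.6]
width: 0.19
gripper_force: 25.0
```

```bash
python3 - <<'E'
from h import *
s=observe();print(s["position"],s["ee_rot"],s["clock"],s["force"],s["ft_torque"])
p=camera_params("wrist");im=get_image("wrist");s2=get_image("side")
e=proj("wrist",(.508,-.2145,.166),p);b=proj("side",(.508,-.2145,.13))
x,y=int(e[0])-25,int(e[1])-25;X,Y=int(b[0])-25,int(b[1])-35
print("crop origins",x,y,X,Y)
A=cv2.resize(im[y:y+60,x:x+50],(400,480),interpolation=cv2.INTER_CUBIC);B=cv2.resize(s2[Y:Y+60,X:X+50],(400,480),interpolation=cv2.INTER_CUBIC)
save("c6",np.hstack([A,B]))
E
```

```text
[ 0.50838875 -0.21504908  0.23856099] [-2.2179273  -2.21765893  0.00730032] 9.9667 [-0.45628517  0.30382905 -1.58524648] [-0.02325475 -0.05673233  0.00763453]
crop origins 294 222 344 173
```

View pics/c6.png

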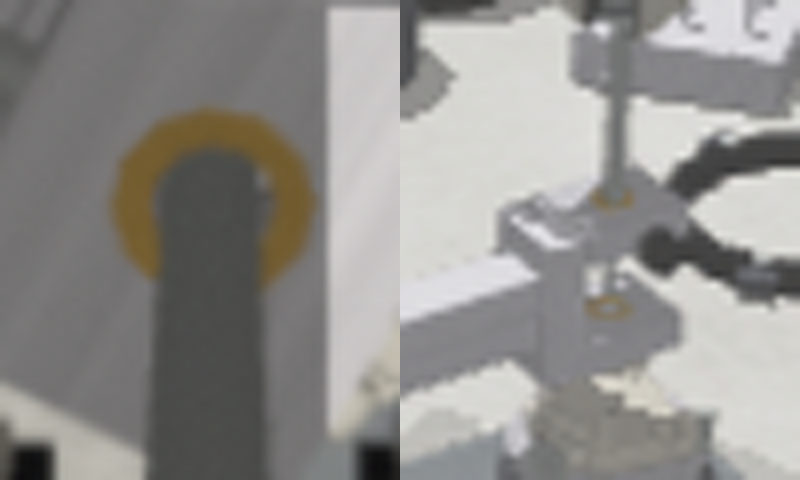

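Laterally it is now centred (shaft 209, ring 213), and the tip shows just above the lower bush ring at crop (610,290). It still sits about 0.5 mm to +y, so I nudge it and lower through the lower bush.

jog_arm(
  motion=[
    [[-0.0005,0.0002,0,0,0,0,1],[-0.0005,0.0002,0.003,0,0,0,1],[-0.0005,0.0002,0.006,0,0,0,1],[-0.0005,0.0002,0.009,0,0,0,1],[-0.0005,0.0002,0.012,0,0,0,1],[-0.0005,0.0002,0.015,0,0,0,1],[-0.0005,0.0002,0.018,0,0,0,1],[-0.0005,0.0002,0.018,0,0,0,1]],
  ],
)

```text
clock: 10.73
position: [0.5084, -0.2155, 0.2204]
ee_rot: [-2.218, -2.218, 0.007]
force: [-0.6, 0.9, -1.9]
width: 0.193
gripper_force: 25.0
```

jog_arm(
  motion=[
    [[0,0,0.002,0,0,0,1],[0,0,0.004,0,0,0,1],[0,0,0.006,0,0,0,1],[0,0,0.008,0,0,0,1],[0,0,0.01,0,0,0,1],[0,0,0.012,0,0,0,1],[0,0,0.012,0,0,0,1]],
  ],
)

```text
clock: 11.32
position: [0.5085, -0.2156, 0.2087]
ee_rot: [-2.218, -2.218, 0.007]
force: [0.4, -0.4, -0.9]
width: 0.194
gripper_force: 25.0
```

jog_arm(
  motion=[
    [[0,0,0.003,0,0,0,1],[0,0,0.006,0,0,0,1],[0,0,0.009,0,0,0,1],[0,0,0.012,0,0,0,1],[0,0,0.014,0,0,0,1],[0,0,0.014,0,0,0,1],[0,0,0.014,0,0,0,1]],
  ],
)

```text
clock: 11.9
position: [0.5085, -0.2156, 0.195]
ee_rot: [-2.218, -2.218, 0.007]
force: [-0.6, 1.2, -0.4]
width: 0.189
gripper_force: 25.0
```

```bash
python3 - <<'E'
from h import *
s=observe();print(s["position"],s["ee_rot"],s["clock"],s["force"],s["ft_torque"],s["width"])
s2=get_image("side");p=camera_params("wrist");im=get_image("wrist")
for z in(.118,.104,.079,.07):print(z,proj("side",(.508,-.2145,z)).round(1))
b=proj("side",(.508,-.2145,.1));X,Y=int(b[0])-25,int(b[1])-30;print(X,Y)
e=proj("wrist",(.508,-.2145,.166),p);x,y=int(e[0])-25,int(e[1])-25
A=cv2.resize(im[y:y+60,x:x+50],(400,480),interpolation=cv2.INTER_CUBIC);B=cv2.resize(s2[Y:Y+60,X:X+50],(400,480),interpolation=cv2.INTER_CUBIC)
save("c7",np.hstack([A,B]))
E
```

```text
[ 0.50851479 -0.21555298  0.19500887] [-2.21817287 -2.21807807  0.00696433] 11.9 [-0.6317211   1.20558651 -0.40660029] [ 0.17196335 -0.07061186  0.05144702] 0.18881075223388463
0.118 [369.8 211.6]
0.104 [369.7 215.5]
0.079 [369.4 222.4]
0.07 [369.2 224.9]
344 186
```

View pics/c7.png

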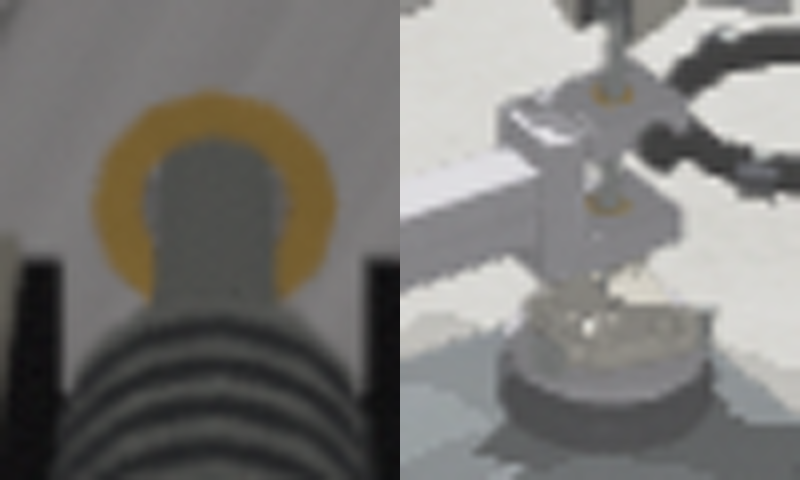

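The spindle spans both bushings, is centred in the upper one and meets negligible force. Before the last 4.5 mm I'll cross-check the tip height from the head's lower rim, seen at crop (215,~305).

```bash
python3 - <<'E'
from h import *
P,r=tool();M=r.as_matrix();p=camera_params("wrist");e=proj("wrist",(.508,-.2145,.166),p);x,y=int(e[0])-25,int(e[1])-25
for L in(.112,.1154,.119):
    a=proj("wrist",P+M@[.009,0,L-.118],p);b=proj("wrist",P+M@[.008,.0,L-.1195],p);print(L,(a-[x,y]+.44)*8,b)
print(P)
E
```

```text
0.112 [211.59472658 302.12855257] [319.01213912 285.70799248]
0.1154 [211.57233905 278.97472168] [319.0092628  282.73374741]
0.119 [211.54958984 255.37784551] [319.00634052 279.70284752]
[ 0.50861868 -0.21556044  0.19523162]
```

```bash
python3 - <<'E'
from h import *
im=get_image("wrist");g=cv2.cvtColor(im,cv2.COLOR_RGB2GRAY);print("now",[(r,int(g[r,317:324].mean())) for r in range(272,312)])
w=cv2.imread("pics/w2.png",0);w=cv2.resize(w,(280,210),interpolation=cv2.INTER_AREA);print("w2",[(r,int(w[r-160,138:145].mean())) for r in range(272,312)])
E
```

```text
now [(272, 78), (273, 78), (274, 78), (275, 78), (276, 78), (277, 78), (278, 78), (279, 78), (280, 78), (281, 76), (282, 78), (283, 78), (284, 65), (285, 47), (286, 44), (287, 62), (288, 73), (289, 63), (290, 40), (291, 45), (292, 64), (293, 76), (294, 59), (295, 42), (296, 42), (297, 63), (298, 75), (299, 65), (300, 47), (301, 39), (302, 53), (303, 70), (304, 74), (305, 60), (306, 39), (307, 39), (308, 55), (309, 76), (310, 80), (311, 80)]
w2 [(272, 74), (273, 74), (274, 75), (275, 74), (276, 75), (277, 75), (278, 75), (279, 75), (280, 75), (281, 75), (282, 77), (283, 74), (284, 58), (285, 43), (286, 45), (287, 60), (288, 66), (289, 54), (290, 39), (291, 47), (292, 67), (293, 71), (294, 49), (295, 38), (296, 46), (297, 65), (298, 72), (299, 56), (300, 38), (301, 41), (302, 57), (303, 71), (304, 67), (305, 46), (306, 36), (307, 44), (308, 64), (309, 75), (310, 76), (311, 76)]
```

The knurl pattern moved only 0.25 px since the grasp, so there was no slip. The tip is 115.5–116.5 mm below the TCP, at z ≈ 0.079. I lower by 4.3 mm.

jog_arm(
  motion=[
    [[0,0,0.002,0,0,0,1],[0,0,0.003,0,0,0,1],[0,0,0.0043,0,0,0,1],[0,0,0.0043,0,0,0,1],[0,0,0.0043,0,0,0,1],[0,0,0.0043,0,0,0,1]],
  ],
)

```text
clock: 12.55
position: [0.5086, -0.2156, 0.1908]
ee_rot: [-2.218, -2.218, 0.007]
force: [-0.7, 1.2, -2.1]
width: 0.189
gripper_force: 25.0
```

```bash
python3 - <<'E'
from h import *
for i in range(3):
    s=observe();print(s["position"],s["clock"],s["force"],s["ft_torque"],s["gripper_force"]);get_image("side")
E
```

```text
[ 0.50860383 -0.21556656  0.19081963] 12.55 [-0.70599154  1.2490396  -2.05690823] [ 0.29962278 -0.18470838 -0.09487236] 24.99967932701111
[ 0.50859017 -0.21555294  0.19085569] 12.6 [ 0.29184193  1.88416997 -1.84926242] [ 0.27127315 -0.12418621 -0.01182975] 24.999551475048065
[ 0.50859138 -0.21556951  0.1908829 ] 12.65 [ 0.38676489  1.81280562 -1.79560456] [ 0.24057055 -0.09284397  0.02463204] 24.999529123306274
```

Tip is at z ≈ 0.075, about 5 mm above the stump, and the side forces are under 2 N. I hand the job in.

```bash
python3 -c "
from cell import *
print(sign_off())"
```

```text
the job is handed in; nothing more can be done
None
```

The job is handed in at about 12.7 s: the gripper still holds the spindle, threaded through both bushings, with its tip about 5 mm above the stump (height worked out from arm position and knurl pattern, not seen directly).

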